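Line up the condiments by height on their board

ROBOT

A 6-joint arm with a two-finger parallel gripper is mounted at the origin on a cart in front of the work surface, level with it; the furniture and walls round the work are solid. World frame = base frame: x ahead of the robot, y to its left, z up, the work surface at z = 0. Lengths are in mm, angles in rad, forces in N, time in s.
With the tool pointing down it reaches from about 275 to 1000 mm from the base axis. Payload 8.4 kg.
Tool frame: the origin (TCP) lies on the centre line of the jaws, within the pads' length; the fingertips stand r.tip_reach ahead of it and the grasp point (between the pads) lies 11 mm behind it (r.tip_reach is the distance from the TCP to the fingertips, in mm); z points along the fingers, y is the line along which they close (so a half turn about z gives the same grasp; the last joint's range is limited). The gripper opens to 85 mm and grips with 20 to 120 N. Pads are 22 mm wide; open, the fingers measure 114 mm over their backs; the gripper's body (76 mm by 85 mm) begins 54 mm behind the grasp point. The pads swing forward as they close: fully open they stand 13 mm farther back than shut.
Start: joints at [-1.284, 0.353, 1.633, -0, 1.155, -0.002], TCP at [178, -599.119, 239.281] pointing down, gripper open.
Joint ranges: [-2.63, 2.63], [-0.92, 2.1], [0.06, 2.66], [-1.3, 4.44], [0, 2.69], [-3.02, 3.02]. Speed limits (rad/s): [2.22, 2.22, 2.79, 3.14, 3.14, 3.14].

INTERFACE

Orientations are given as [roll, pitch, yaw] about the fixed x, y, z axes, in that order (R = Rz(yaw) Ry(pitch) Rx(roll)).
In Python, from rig import r gives the robot as it stands.
- The arm moves only by the tool carry_out, never from a script. Its argument "targets" is a list of rows, each an object with "dp": the shift along the tool's x, y, z in mm, a list of three; "yaw": the turn about the tool's z in degrees. A call has 1 to 12 rows; each row is the pose to reach, as a shift and turn from the pose commanded when the call began, along the tool's axes at that moment; what a row does not reach only later rows make up. A row lasts 1/8 s, in which the tool goes at most 62.5 mm and 10.7 degrees, less where a joint would pass 70% of its speed; a pose out of reach is approached as far as the arm can. A call with a gripper value outside its range is refused whole. "fingers" is the opening, from -1 (shut) to 1 (fully open), so that 0 is half open, set as the call begins (left out, the last holds). The fingers move at their own pace and stop on an object; "grip_force" is the grip in N (left out, the last holds). Time passes only in rows, so rows that repeat a pose let the fingers close. It gives the time, the measured TCP pose, the force, the opening and the grip force at its end, in the units of the state.
- r.sense(): the state, without advancing time (a new reading comes with each control period).
- r.grab_frame(name): name is "scene" or "top" or "wrist"; returns the picture (400x640x3 uint8, red, green, blue); there is no depth.
- r.get_calibration(name): a dict with "fx", "fy", "cx", "cy" (pixels), "dist_coeffs" ([k1, k2, p1, p2, k3] as OpenCV has them; the pictures are not rectified), "rvec" (rotation vector, rad) and "tvec" (3), from world to camera coordinates, as OpenCV has them. Camera axes: x right, y down, z forward; pixel columns grow to the right and rows downward; lengths in mm; the calibration is good to about 2 mm. A picture is of the moment at which its call begins: read the wrist's pose just before it. get_calibration takes no time and is no camera call; for the wrist camera it gives the pose at the moment of the call.
- r.sign_off(): hands the job in; it is judged then, once.
The state is a dict: "clock": time; "qpos": joint angles; "qvel": joint speeds; "joint_efforts": joint torques, N m; "eef_pos": TCP position; "tcp_rot": TCP orientation; "contact_force": force on the tool from outside, world axes, zero at the start; "wrist_torque": the same for the moment, N m; "opening": opening from 0.0 (shut) to 1.0 (fully open); "grasp_force": force on a finger pad.
Only numpy, scipy, OpenCV 4.12 (cv2) and the standard library are available. Lean on these libraries where they do the work, as an engineer would, in place of code of your own. Each camera call takes 0.05 s, during which the arm holds its last target. There are 200 camera calls.

TASK

Line up the pepper mill, the spice jar, the sauce jar and the salt pot in order of height on the condiment board: each standing upright on its own cork disc, well centred on it, the tallest on the disc at the end of the row nearest the orange canister and the shortest at the other end. Leave the canister, the mug and the tin where they stand.

Things in the scene. Friction and masses are not known exactly. Their poses are not given: they have to be found in the camera images.
- pepper_mill: brown turned-wood pepper mill with a small metal knob on top, the tallest of the four, 170 mm high; round, 58 mm across at the foot, its head (123 to 159 mm up) 48 mm across. All one piece. Stands with the three others on the worktop to the right of the board; the mill and jars far back against the wall are part of the room. Upright, on z = 0. Origin: centre of its underside, z up.
- spice_jar: slim glass spice jar with a dark brown cap, 105 mm high, 41 mm across, second tallest. Stands upright on the worktop (z = 0); the cap is fixed. Origin: centre of its underside, z up.
- sauce_jar: glass jar of red sauce with a green screw lid (fixed), 86 mm high, 62 mm across (lid 57 mm), third tallest. Stands upright on the worktop (z = 0). Origin: centre of its underside, z up.
- salt_pot: small round white ceramic salt pot with a flat cork stopper (fixed), 53 mm high, the shortest; body 54 mm across up to 38 mm, stopper 44 mm across above 43 mm. Stands upright on the worktop (z = 0). Origin: centre of its underside, z up.
- board: low dark wooden condiment board on four short feet, fixed, 370 mm long (its y axis), 100 mm wide (its x axis), top 22 mm above the worktop. It carries the four cork discs in a row along y. Origin: its centre at worktop height; x points away from the robot, +y to the robot's left, turned by up to 0.2 rad.
- place_1: cork disc on the board, fixed, 68 mm across, its top 2 mm above the board (24 mm above the worktop); first of the row, at the board's left (+y) end. Discs are 80 to 104 mm apart between centres. Origin: centre of the disc, at the height of the board's top.
- place_2: cork disc like place_1, second from the left. Origin likewise.
- place_3: cork disc like place_1, third from the left. Origin likewise.
- place_4: cork disc like place_1, last of the row, at the board's right (-y) end. Origin likewise.
- canister: orange round canister with a wooden knobbed lid, 77 mm across, 85 mm high, on a small round pot stand (10 mm) about 0.17 m behind either the left or the right end disc of the condiment board; a beige mug stands in the same way behind the other end, and a low tin on the worktop to the right. It marks the end of the row where the tallest goes. Not to be moved. Origin: centre of its underside.
Mind the look-alikes: they are no part of the job. Leave any purple or turquoise look-alike of the pepper_mill alone. Leave any red look-alike of the salt_pot alone.

How it is judged (in metres and radians):
At the end, for the whole second after the job is handed in: Mill, spice jar, sauce jar, salt pot stand in this order on the four discs, the mill at the canister's end (place_1 if the canister is left of the board's middle, else place_4); each upright (0.1 rad), centre within 14 mm of its disc's, resting on it, still and released (((y of canister in the frame of board above 0 m and horizontal distance between pepper_mill and place_1 below 0.014 m and horizontal distance between spice_jar and place_2 below 0.014 m and horizontal distance between sauce_jar and place_3 below 0.014 m and horizontal distance between salt_pot and place_4 below 0.014 m) or (y of canister in the frame of board below 0 m and horizontal distance between pepper_mill and place_4 below 0.014 m and horizontal distance between spice_jar and place_3 below 0.014 m and horizontal distance between sauce_jar and place_2 below 0.014 m and horizontal distance between salt_pot and place_1 below 0.014 m)) and angle between each of pepper_mill, spice_jar, sauce_jar, salt_pot's own z axis and vertical below 0.1 rad and height (world z) of pepper_mill between 0.016 and 0.032 m and linear speed of each of pepper_mill, spice_jar, sauce_jar, salt_pot below 0.02 m/s and angular speed of each of pepper_mill, spice_jar, sauce_jar, salt_pot below 0.4 rad/s and height (world z) of spice_jar between 0.016 and 0.032 m and height (world z) of sauce_jar between 0.016 and 0.032 m and height (world z) of salt_pot between 0.016 and 0.032 m); the robot touches nothing.
It fails at once if the canister is pushed (more than 30 mm) or tipped over (distance of canister from where it was at the start of the episode above 0.03 m or angle between canister's own z axis and vertical above 0.35 rad).
It fails at once if the mug is pushed (more than 30 mm) or tipped over (distance of mug from where it was at the start of the episode above 0.03 m or angle between mug's own z axis and vertical above 0.35 rad).
It fails at once if the tin is pushed (more than 30 mm) or tipped over (distance of tin from where it was at the start of the episode above 0.03 m or angle between tin's own z axis and vertical above 0.35 rad).
It also fails if it takes over 118 s, if anything falls off the work surface, if the arm or the gripper's body presses on something with over 40 N, if the wrist force passes 120 N, or if a joint passes its speed limit or range.

## Working session

There is one attempt and no reset: what is moved stays moved. The work goes in short steps, Python scripts to look and compute and a tool call to move; the robot and the scene stay as the last step left them, time stands still between calls to the robot, and variables do not carry over. Pictures are saved under pics/ and viewed, at most 18 in all, crops included, and the job is handed in when it is done.

Besides the shell and the picture viewer there is one more tool, called after "Call:" in YAML: its name, and indented under it one key for each argument. carry_out: Moves the arm, as the interface text tells. Its arguments: {"type":"object","properties":{"targets":{"type":"array","items":{"type":"object","properties":{"dp":{"type":"array","items":{"type":"number"}},"yaw":{"type":"number"}}}},"fingers":{"type":"number"},"grip_force":{"type":"number"}},"required":["targets"]}

```bash
mkdir -p pics; ls
python3 - <<'E'
from rig import r
import cv2
print(r.sense(), r.tip_reach)
for n in ("scene","top"):
    cv2.imwrite(f"pics/{n}0.png", r.grab_frame(n)[:,:,::-1]); c=r.get_calibration(n); print(n,c)
E
```

```text
pics
{'clock': 0.0, 'qpos': array([-1.28441314e+00,  3.53664858e-01,  1.63415578e+00, -3.30785045e-06,
        1.15516452e+00, -2.42909743e-03]), 'qvel': array([ 0.0008915 , -0.00108345, -0.00094338,  0.00085877,  0.00176387,
        0.00034674]), 'joint_efforts': array([ 7.90316280e-04, -6.05234957e+01, -3.42065299e+01,  7.03938582e-06,
        9.42388811e-03,  3.99236868e-06]), 'eef_pos': array([ 177.85840533, -598.67188598,  238.54196061]), 'tcp_rot': array([-3.14020015e+00, -3.58173669e-07,  2.88813623e-01]), 'contact_force': array([-0.81357662,  0.42935291, -0.31382328]), 'wrist_torque': array([ 0.00615584,  0.04537853, -0.04084317]), 'grasp_force': 0.0, 'opening': 1.0039236106823386} 8.0
scene {'fx': 492.61039003433183, 'fy': 492.61039003433183, 'cx': 316.274760515981, 'cy': 205.54050411980822, 'dist_coeffs': array([0.01120355, 0.        , 0.        , 0.        , 0.        ]), 'rvec': array([ 1.07203863, -2.16593885,  1.25513908]), 'tvec': array([ 270.112756  ,  338.53827946, 1071.51337867])}
top {'fx': 433.931770496437, 'fy': 433.931770496437, 'cx': 322.9598465982288, 'cy': 203.68673658720004, 'dist_coeffs': array([-0.1172243,  0.       ,  0.       ,  0.       ,  0.       ]), 'rvec': array([ 2.15452087, -2.12033149,  0.21383362]), 'tvec': array([-111.04088901,  604.62232258, 1013.91046736])}
```

View pics/scene0.png

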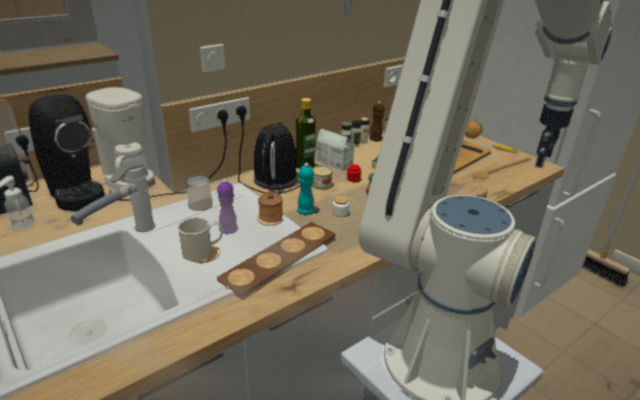

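View pics/top0.png

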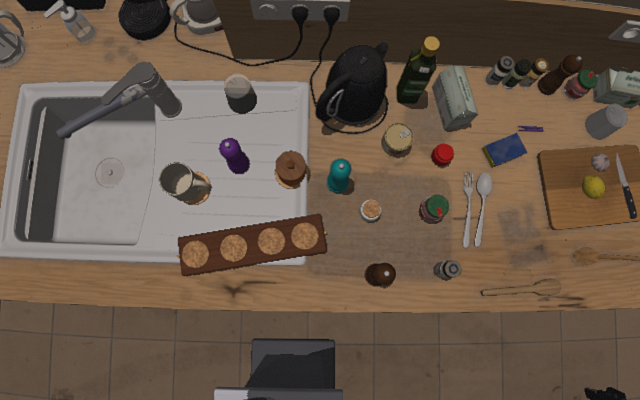

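The top view shows the board's discs at (195,254), (233,247), (271,241) and (305,236). The canister is at (291,170), behind the right end, so the mill goes on place_4. The mug is at (180,182).

Candidates, still to be confirmed in a crop:
- **Pepper mill:** brown (381,273), against purple (233,152) and turquoise (340,175).
- **Salt pot:** white (371,210), against red (442,155).
- **Sauce jar:** (436,208), with the green lid.
- **Spice jar:** (449,270).

```bash
python3 - <<'E'
import cv2
a=cv2.imread("pics/top0.png")[120:300,170:490]
cv2.imwrite("pics/crop0.png",cv2.resize(a,None,fx=2.5,fy=2.5,interpolation=cv2.INTER_CUBIC))
E
cat > h.py <<'E'
import numpy as np, cv2
from rig import r
def ray(cal,uv):
    K=np.array([[cal["fx"],0,cal["cx"]],[0,cal["fy"],cal["cy"]],[0,0,1]])
    p=cv2.undistortPoints(np.array(uv,float).reshape(-1,1,2),K,cal["dist_coeffs"]).reshape(-1,2)
    R=cv2.Rodrigues(cal["rvec"])[0]
    return -R.T@cal["tvec"], np.c_[p,np.ones(len(p))]@R
def plane(cal,uv,z):
    o,d=ray(cal,uv); return (o+d*((z-o[2])/d[:,2])[:,None])[:,:2]
def project(cal,P):
    K=np.array([[cal["fx"],0,cal["cx"]],[0,cal["fy"],cal["cy"]],[0,0,1]])
    return cv2.projectPoints(np.array(P,float).reshape(-1,1,3),cal["rvec"],cal["tvec"],K,cal["dist_coeffs"])[0].reshape(-1,2)
E
```

```text
(no output)
```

View pics/crop0.png

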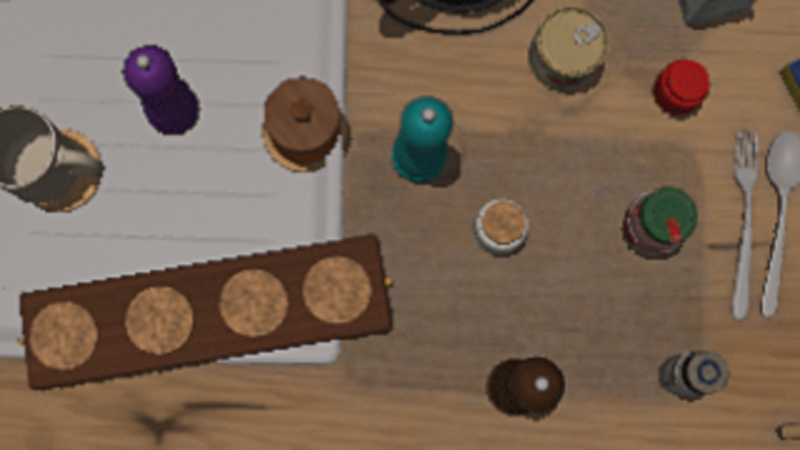

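The crop (2.5×, origin at 170,120) settles it:
- **Pepper mill:** the brown one, knob at crop (541,384).
- **Spice jar:** glass jar, cap at crop (708,372). The cap colour still needs a close look.
- **Sauce jar:** green lid at crop (669,215).
- **Salt pot:** white with a cork stopper, crop (503,222).

The purple, turquoise and red ones are decoys.

Run:
```python
from h import *
im=cv2.imread("pics/top0.png"); cal=r.get_calibration("top")
f=lambda x,y:(170+x/2.5-.3,120+y/2.5-.3)
for n,p,z in [("mill",(541,384),170),("spice",(708,372),105),("sauce",(669,215),86),("salt",(503,222),53),("canister",(303,112),100),("turq",(428,115),165)]:
    print(n,plane(cal,[f(*p)],z).round(1))
hsv=cv2.cvtColor(im,cv2.COLOR_BGR2HSV)
for q in [(195,254),(233,247),(271,241),(305,236)]:
    m=np.zeros(im.shape[:2],np.uint8); cv2.circle(m,q,17,255,-1)
    m&=(hsv[...,2]>105).astype(np.uint8)*255
    n,l,s,c=cv2.connectedComponentsWithStats(m); k=1+np.argmax(s[1:,4])
    print(c[k].round(1),s[k][2:],plane(cal,[c[k]],24).round(1))
w=r.get_calibration("wrist"); R=cv2.Rodrigues(w["rvec"])[0]; s=r.sense()
print(-R.T@w["tvec"],R.round(2),w["fx"],s["eef_pos"])
```

```text
mill [[ 435.8 -237.1]]
spice [[ 449.2 -405.6]]
sauce [[ 600.8 -378.1]]
salt [[ 596.8 -220.2]]
canister [[692.3 -22.2]]
turq [[ 674.  -138.3]]
[194.8 253.9] [ 27  27 569] [[478.7 216.4]]
[233.3 247.7] [ 27  27 565] [[496.4 120.4]]
[271.  240.7] [ 27  27 570] [[515.6  26.5]]
[304.3 235.6] [ 28  26 567] [[530.  -56.4]]
[ 250.01875785 -577.46647582  372.96411652] [[ 0.28 -0.96 -0.  ]
 [-0.92 -0.27  0.3 ]
 [-0.28 -0.08 -0.96]] 286.3185002160663 [ 177.89339399 -598.71400596  238.61733015]
```

Call:
carry_out:
  targets:
    - {"dp":[422,-186,-60],"yaw":-84}
    - {"dp":[422,-186,-60],"yaw":-84}
    - {"dp":[422,-186,-60],"yaw":-84}
    - {"dp":[422,-186,-60],"yaw":-84}
    - {"dp":[422,-186,-60],"yaw":-84}
    - {"dp":[422,-186,-60],"yaw":-84}
    - {"dp":[422,-186,-60],"yaw":-84}
    - {"dp":[422,-186,-60],"yaw":-84}
    - {"dp":[422,-186,-60],"yaw":-84}
    - {"dp":[422,-186,-60],"yaw":-84}
    - {"dp":[422,-186,-60],"yaw":-84}
    - {"dp":[422,-186,-60],"yaw":-84}
  fingers: 1
  grip_force: 50

```text
clock: 1.6
eef_pos: [528.8, -301.4, 299.2]
tcp_rot: [-3.141, -0.0, 1.753]
contact_force: [1.2, 0.3, -0.1]
opening: 1.001
grasp_force: 0.0
```

Run:
```python
from h import *
import json
s=r.sense(); print(s["eef_pos"],s["tcp_rot"],s["clock"])
c=r.get_calibration("wrist"); im=r.grab_frame("wrist")[:,:,::-1]
cv2.imwrite("pics/w1.png",im)
json.dump({k:np.array(v).tolist() for k,v in c.items()},open("w1.json","w"))
for n,x,y,z in [("mill",436,-237,170),("spice",449,-406,105),("sauce",601,-378,86),("salt",597,-220,53)]: print(n,project(c,[[x,y,z]]).round(1))
```

```text
[ 528.84298404 -301.38782108  299.2271788 ] [-3.14143507e+00 -6.33419205e-05  1.75281741e+00] 1.6
mill [[228.1 101.2]]
spice [[242.5 242.8]]
sauce [[362.7 236.3]]
salt [[383.7 113.3]]
```

View pics/w1.png

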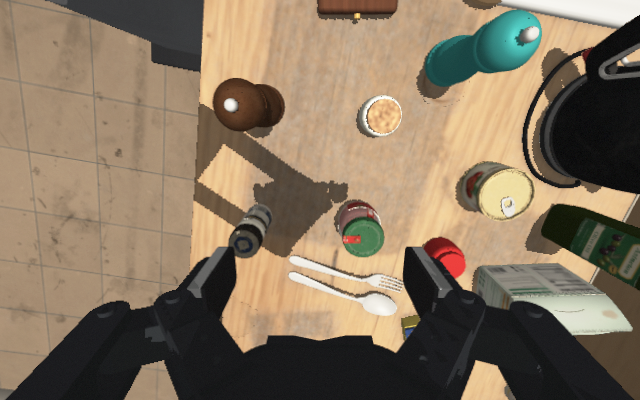

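The wrist view shows the mill's knob at (231,104), the spice jar with its dark cap at (244,245), the sauce jar's green lid at (363,237) and the salt stopper at (382,117). All four are within about 4 px of the top-camera prediction.

```bash
python3 - <<'E'
from h import *
import json
c={k:np.array(v) for k,v in json.load(open("w1.json")).items()}
for n,p,z in [("mill",(231,104),170),("spice",(244,245),105),("sauce",(363,237),86),("salt",(382,117),53)]: print(n,plane(c,[p],z).round(1))
E
cat > go.py <<'E'
import sys
from h import *
x,y,z=map(float,sys.argv[1:4]); s=r.sense(); w=s["tcp_rot"][2]
d=np.array([x,y,z])-s["eef_pos"]; print((np.array([[np.cos(w),np.sin(w),0],[np.sin(w),-np.cos(w),0],[0,0,-1]])@d).round(1), s["eef_pos"].round(1), w.round(4), s["clock"], s["opening"])
E
python3 go.py 597 -219 120
```

```text
mill [[ 438.7 -238.9]]
spice [[ 451.2 -408.7]]
sauce [[ 601.7 -378.9]]
salt [[ 595.9 -224.9]]
[ 68.6  81.8 179.2] [ 529.  -301.3  299.2] 1.7532 1.65 0.9986185642786837
```

Call:
carry_out:
  targets:
    - {"dp":[66,81,100]}
    - {"dp":[66,81,150]}
    - {"dp":[66,81,180]}
    - {"dp":[66,81,190]}
    - {"dp":[66,81,190]}
    - {"dp":[66,81,230]}
    - {"dp":[66,81,260]}
    - {"dp":[66,81,281]}
    - {"dp":[66,81,281]}
    - {"dp":[66,81,281]}

```text
schema error: expected keys dp, yaw
```

Call:
carry_out:
  targets:
    - {"dp":[0,0,0]}
    - {"dp":[0,0,0]}
    - {"dp":[0,0,0]}
    - {"dp":[0,0,0]}
    - {"dp":[0,0,0]}
    - {"dp":[0,0,0]}
    - {"dp":[0,0,0]}
  fingers: -1
  grip_force: 40

```text
schema error: expected keys dp, yaw
```

```bash
python3 go.py 479 216 145
```

```text
[517.7  44.7 154.2] [ 529.  -301.3  299.2] 1.7532 1.65 0.9986185642786837
```

Call:
carry_out:
  targets:
    - {"dp":[66,81,100],"yaw":0}
    - {"dp":[66,81,150],"yaw":0}
    - {"dp":[66,81,180],"yaw":0}
    - {"dp":[66,81,190],"yaw":0}
    - {"dp":[66,81,190],"yaw":0}
    - {"dp":[66,81,230],"yaw":0}
    - {"dp":[66,81,260],"yaw":0}
    - {"dp":[66,81,281],"yaw":0}
    - {"dp":[66,81,281],"yaw":0}
    - {"dp":[66,81,281],"yaw":0}

```text
clock: 2.9
eef_pos: [598.1, -221.5, 19.8]
tcp_rot: [3.14, 0.001, 1.755]
contact_force: [0.8, -0.8, 1.9]
opening: 0.997
grasp_force: 0.0
```

Call:
carry_out:
  targets:
    - {"dp":[0,0,0],"yaw":0}
    - {"dp":[0,0,0],"yaw":0}
    - {"dp":[0,0,0],"yaw":0}
    - {"dp":[0,0,0],"yaw":0}
    - {"dp":[0,0,0],"yaw":0}
    - {"dp":[0,0,0],"yaw":0}
    - {"dp":[0,0,0],"yaw":0}
  fingers: -1
  grip_force: 40

```text
clock: 3.78
eef_pos: [597.7, -221.1, 19.6]
tcp_rot: [3.14, 0.001, 1.755]
contact_force: [-1.9, 0.6, 7.4]
opening: 0.617
grasp_force: 41.1
```

```bash
python3 go.py 479 216 145;  python3 - <<'E'
from h import *
s=r.sense(); c=r.get_calibration("wrist"); cv2.imwrite("pics/w2.png",r.grab_frame("wrist")[:,:,::-1]); print(s["contact_force"],s["grasp_force"])
E
```

```text
[ 451.5  -36.6 -125.4] [ 597.7 -221.1   19.6] 1.7551 3.775 0.6167224496615412
[-1.9303442   0.6114397   7.40891542] 41.103390713687986
```

View pics/w2.png

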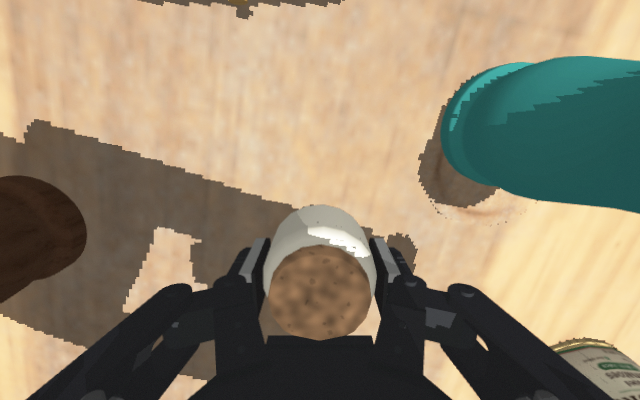

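The pot sits between the pads with its stopper centre at (320,294). I'll work out its offset along the pads.

```bash
cat > off.py <<'E'
import sys
from h import *
u,v,z=map(float,sys.argv[1:4]); s=r.sense(); w=s["tcp_rot"][2]
p=plane(r.get_calibration("wrist"),[(u,v)],z)[0]; d=p-s["eef_pos"][:2]
print("obj",p.round(1),"offset tool x,y",(np.array([[np.cos(w),np.sin(w)],[np.sin(w),-np.cos(w)]])@d).round(1))
E
python3 off.py 320 294 53
```

```text
obj [ 597.7 -219.5] offset tool x,y [1.7 0.2]
```

Call:
carry_out:
  targets:
    - {"dp":[0,0,-50],"yaw":0}
    - {"dp":[0,0,-100],"yaw":0}
    - {"dp":[50,-4,-120],"yaw":0}
    - {"dp":[110,-9,-120],"yaw":0}
    - {"dp":[170,-14,-120],"yaw":0}
    - {"dp":[230,-19,-120],"yaw":0}
    - {"dp":[290,-24,-120],"yaw":0}
    - {"dp":[345,-28,-120],"yaw":0}
    - {"dp":[395,-32,-110],"yaw":0}
    - {"dp":[430,-35,-100],"yaw":0}
    - {"dp":[450,-37,-90],"yaw":0}
    - {"dp":[450,-37,-80],"yaw":0}

```text
clock: 5.32
eef_pos: [478.0, 215.9, 98.2]
tcp_rot: [3.141, -0.0, 1.757]
contact_force: [1.2, -0.3, -1.5]
opening: 0.616
grasp_force: 43.3
```

```bash
python3 go.py 479 214.3 44.5;  python3 - <<'E'
from h import *
cv2.imwrite("pics/w3.png",r.grab_frame("wrist")[:,:,::-1])
E
```

```text
[-1.7  0.7 53.7] [478.  215.9  98.2] 1.7572 5.325 0.6163531772495806
```

View pics/w3.png

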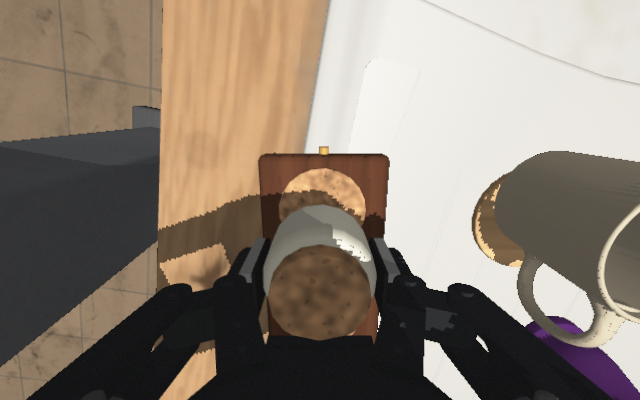

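The pot is above place_1. The disc's far edge is at (323,168) and the board end spans columns 260 to 389. I'll check the disc centre from those.

```bash
python3 off.py 323 168 24; python3 off.py 324.5 154 22
```

```text
obj [474.  247.1] offset tool x,y [32.5  2.5]
obj [473.2 257.1] offset tool x,y [42.5  3.6]
```

Call:
carry_out:
  targets:
    - {"dp":[-3,2,20],"yaw":0}
    - {"dp":[-3,2,38],"yaw":0}
    - {"dp":[-3,2,48],"yaw":0}
    - {"dp":[-3,2,52],"yaw":0}
    - {"dp":[-3,2,54],"yaw":0}
    - {"dp":[-3,2,54],"yaw":0}

```text
clock: 6.12
eef_pos: [481.2, 212.2, 44.7]
tcp_rot: [3.141, -0.0, 1.755]
contact_force: [-0.2, -0.2, -1.7]
opening: 0.612
grasp_force: 43.3
```

Call:
carry_out:
  targets:
    - {"dp":[0,-1,1],"yaw":0}
    - {"dp":[0,-1,1.5],"yaw":0}

```text
clock: 6.38
eef_pos: [480.2, 212.1, 43.6]
tcp_rot: [3.141, -0.0, 1.755]
contact_force: [-3.1, -1.7, 11.8]
opening: 0.619
grasp_force: 44.4
```

Call:
carry_out:
  targets:
    - {"dp":[0,0,0],"yaw":0}
    - {"dp":[0,0,0],"yaw":0}
    - {"dp":[0,0,0],"yaw":0}
    - {"dp":[0,0,0],"yaw":0}
    - {"dp":[0,0,0],"yaw":0}
    - {"dp":[0,0,-20],"yaw":0}
    - {"dp":[0,0,-60],"yaw":0}
    - {"dp":[0,0,-120],"yaw":0}
    - {"dp":[0,0,-180],"yaw":0}
    - {"dp":[0,0,-180],"yaw":0}
  fingers: 1

```text
clock: 7.62
eef_pos: [482.5, 213.1, 227.7]
tcp_rot: [3.133, -0.002, 1.755]
contact_force: [-0.3, 0.0, -0.2]
opening: 1.001
grasp_force: 0.0
```

```bash
python3 go.py 601 -378.5 225
```

```text
[-603.3    8.2    2.7] [482.5 213.1 227.7] 1.7549 7.625 1.001474537062581
```

Call:
carry_out:
  targets:
    - {"dp":[-603,8,0],"yaw":0}
    - {"dp":[-603,8,0],"yaw":0}
    - {"dp":[-603,8,0],"yaw":0}
    - {"dp":[-603,8,0],"yaw":0}
    - {"dp":[-603,8,0],"yaw":0}
    - {"dp":[-603,8,0],"yaw":0}
    - {"dp":[-603,8,0],"yaw":0}
    - {"dp":[-603,8,0],"yaw":0}
    - {"dp":[-603,8,0],"yaw":0}
    - {"dp":[-603,8,0],"yaw":0}
    - {"dp":[-603,8,40],"yaw":0}
    - {"dp":[-603,8,80],"yaw":0}

```text
clock: 9.12
eef_pos: [597.4, -379.9, 140.4]
tcp_rot: [-3.141, -0.001, 1.754]
contact_force: [0.7, 0.3, -0.1]
opening: 0.999
grasp_force: 0.0
```

```bash
python3 go.py 601 -378.5 34;  python3 - <<'E'
from h import *
im=r.grab_frame("wrist")[:,:,::-1]; hsv=cv2.cvtColor(np.ascontiguousarray(im),cv2.COLOR_BGR2HSV)
m=cv2.inRange(hsv,(45,80,30),(80,255,255)); n,l,s,c=cv2.connectedComponentsWithStats(m)
for k in range(1,n):
    if s[k][4]>300: print(s[k],c[k])
cv2.imwrite("pics/w4.png",im)
E
```

```text
[  0.8   3.8 106.4] [ 597.4 -379.9  140.4] 1.7537 9.125 0.9986700080248886
[ 289  180   77   75 1446] [328.11549101 209.80912863]
[ 301  196   53   51 1767] [329.53876627 220.4040747 ]
```

View pics/w4.png

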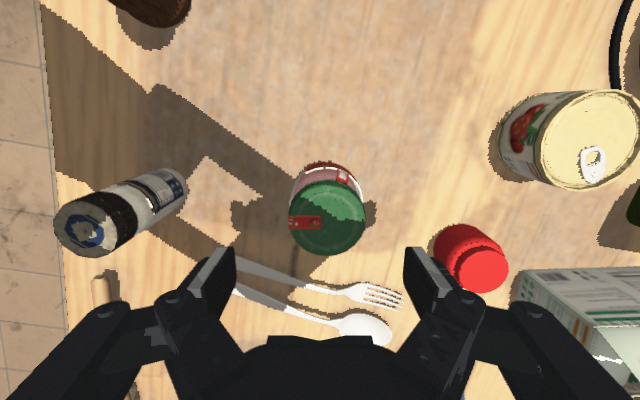

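The sauce lid is at (327,217), and the spice jar's dark brown cap is confirmed at (85,228). The red decoy at (482,270) is close to the right finger, so I'll check that clearance.

```bash
python3 off.py 327.5 217 86; python3 off.py 482 270 53; python3 off.py 85 228 105
```

```text
obj [ 599. -373.] offset tool x,y [3.9 5.2]
obj [ 739.2 -408.1] offset tool x,y [-56.1 136.7]
obj [ 451.6 -400.4] offset tool x,y [   3.8 -144.7]
```

Call:
carry_out:
  targets:
    - {"dp":[2,4,10],"yaw":0}
    - {"dp":[2,4,40],"yaw":0}
    - {"dp":[2,4,75],"yaw":0}
    - {"dp":[2,4,95],"yaw":0}
    - {"dp":[2,4,105],"yaw":0}
    - {"dp":[2,4,105],"yaw":0}

```text
clock: 9.93
eef_pos: [602.0, -376.7, 38.0]
tcp_rot: [3.142, 0.0, 1.755]
contact_force: [0.2, 0.2, -0.6]
opening: 0.999
grasp_force: 0.0
```

Call:
carry_out:
  targets:
    - {"dp":[0,0,0],"yaw":0}
    - {"dp":[0,0,0],"yaw":0}
    - {"dp":[0,0,0],"yaw":0}
    - {"dp":[0,0,0],"yaw":0}
    - {"dp":[0,0,0],"yaw":0}
    - {"dp":[0,0,0],"yaw":0}
  fingers: -1
  grip_force: 50

```text
clock: 10.68
eef_pos: [602.3, -377.2, 39.8]
tcp_rot: [3.14, 0.001, 1.755]
contact_force: [-1.6, 0.4, 7.5]
opening: 0.68
grasp_force: 52.9
```

```bash
cat > lid.py <<'E'
from h import *
im=np.ascontiguousarray(r.grab_frame("wrist")[:,:,::-1]); hsv=cv2.cvtColor(im,cv2.COLOR_BGR2HSV)
m=cv2.inRange(hsv,(45,80,30),(80,255,255))
p=np.argwhere(m[150:,200:440])[:,::-1]+[200,150]; print(p.min(0),p.max(0),(p.min(0)+p.max(0))/2)
E
python3 lid.py; python3 go.py 496.4 120.4 200
```

```text
[249 207] [389 343] [319. 275.]
[ 508.6  -13.1 -160.2] [ 602.3 -377.2   39.8] 1.7548 10.725 0.6795290370821624
```

```bash
python3 off.py 319 275 86
```

```text
obj [ 598.7 -358.8] offset tool x,y [18.8 -0.1]
```

Run:
```python
from h import *
cv2.imwrite("pics/w5.png",r.grab_frame("wrist")[:,:,::-1])
```

```text
(no output)
```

View pics/w5.png

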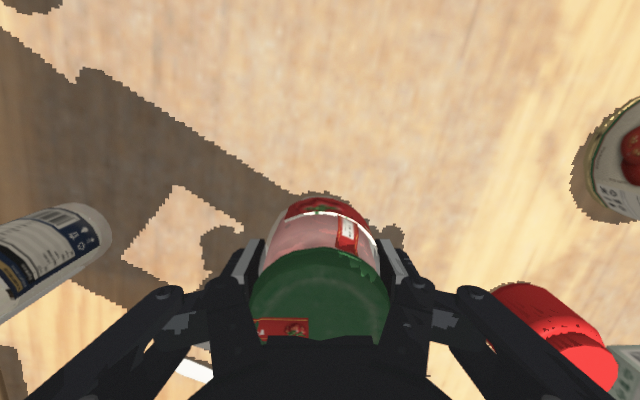

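The gripper body hides the near half of the lid. Its front edge is at (319,247), 28.5 mm ahead of the jar's centre.

```bash
python3 off.py 319 247 86;python3 off.py 319 247 89; python3 off.py 319 207 73
```

```text
obj [ 596.7 -348.1] offset tool x,y [29.7 -0.1]
obj [ 596.4 -346.6] offset tool x,y [31.2 -0.1]
obj [ 594.9 -338.4] offset tool x,y [39.5 -0.1]
```

Call:
carry_out:
  targets:
    - {"dp":[0,0,-50],"yaw":0}
    - {"dp":[0,0,-110],"yaw":0}
    - {"dp":[50,-2,-130],"yaw":0}
    - {"dp":[110,-3,-130],"yaw":0}
    - {"dp":[170,-5,-130],"yaw":0}
    - {"dp":[230,-6,-130],"yaw":0}
    - {"dp":[290,-8,-130],"yaw":0}
    - {"dp":[350,-10,-130],"yaw":0}
    - {"dp":[410,-11,-120],"yaw":0}
    - {"dp":[460,-12,-110],"yaw":0}
    - {"dp":[490,-13,-100],"yaw":0}
    - {"dp":[507,-13,-80],"yaw":0}

```text
clock: 12.28
eef_pos: [496.3, 121.1, 118.5]
tcp_rot: [3.139, -0.0, 1.756]
contact_force: [0.2, -0.3, -2.9]
opening: 0.675
grasp_force: 56.0
```

Call:
carry_out:
  targets:
    - {"dp":[0,0,10],"yaw":0}
    - {"dp":[0,0,20],"yaw":0}
    - {"dp":[0,0,20],"yaw":0}

```text
clock: 12.65
eef_pos: [495.9, 118.5, 97.4]
tcp_rot: [-3.141, 0.0, 1.754]
contact_force: [-0.1, -0.0, -3.5]
opening: 0.677
grasp_force: 55.9
```

```bash
python3 go.py 496.6 119.2 63.8;  python3 - <<'E'
from h import *
cv2.imwrite("pics/w6.png",r.grab_frame("wrist")[:,:,::-1])
E
```

```text
[ 0.5  0.8 33.6] [495.9 118.5  97.4] 1.754 12.65 0.6772145374812166
```

View pics/w6.png

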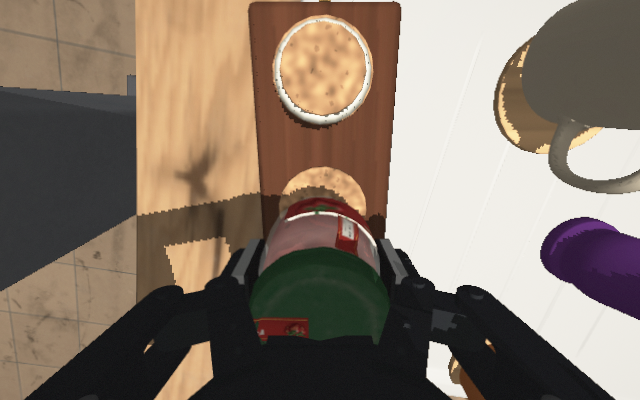

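The salt pot stands upright on place_1, with its stopper at (322,65). The far edge of place_2 is at (323,167).

```bash
python3 off.py 323 167 24; python3 off.py 322 65 77; python3 off.py 323 70 50
```

```text
obj [492.8 151.6] offset tool x,y [33.1  2.6]
obj [480.3 212.3] offset tool x,y [95.   1.3]
obj [480.9 213.2] offset tool x,y [95.8  2.1]
```

Call:
carry_out:
  targets:
    - {"dp":[-1,1.5,15],"yaw":0}
    - {"dp":[-1,1.5,25],"yaw":0}
    - {"dp":[-1,1.5,30],"yaw":0}
    - {"dp":[-1,1.5,33],"yaw":0}
    - {"dp":[-1,1.5,35],"yaw":0}
    - {"dp":[-1,1.5,35],"yaw":0}

```text
clock: 13.45
eef_pos: [497.6, 118.7, 63.8]
tcp_rot: [-3.141, 0.0, 1.755]
contact_force: [-4.5, -1.3, 10.8]
opening: 0.674
grasp_force: 57.2
```

Call:
carry_out:
  targets:
    - {"dp":[0,0,0],"yaw":0}
    - {"dp":[0,0,0],"yaw":0}
    - {"dp":[0,0,0],"yaw":0}
    - {"dp":[0,0,0],"yaw":0}
    - {"dp":[0,0,0],"yaw":0}
    - {"dp":[0,0,-20],"yaw":0}
    - {"dp":[0,0,-60],"yaw":0}
    - {"dp":[0,0,-120],"yaw":0}
    - {"dp":[0,0,-180],"yaw":0}
    - {"dp":[0,0,-180],"yaw":0}
  fingers: 1

```text
clock: 14.7
eef_pos: [500.5, 119.3, 247.7]
tcp_rot: [3.133, -0.0, 1.755]
contact_force: [0.3, 0.8, 0.0]
opening: 0.998
grasp_force: 0.0
```

```bash
python3 go.py 451 -406 62
```

```text
[-507.3 -144.8  185.7] [500.5 119.3 247.7] 1.7549 14.7 0.9982290994411106
```

Call:
carry_out:
  targets:
    - {"dp":[-507,-143,0],"yaw":0}
    - {"dp":[-507,-143,0],"yaw":0}
    - {"dp":[-507,-143,0],"yaw":0}
    - {"dp":[-507,-143,0],"yaw":0}
    - {"dp":[-507,-143,0],"yaw":0}
    - {"dp":[-507,-143,0],"yaw":0}
    - {"dp":[-507,-143,0],"yaw":0}
    - {"dp":[-507,-143,0],"yaw":0}
    - {"dp":[-507,-143,0],"yaw":0}
    - {"dp":[-507,-143,30],"yaw":0}
    - {"dp":[-507,-143,60],"yaw":0}
    - {"dp":[-507,-143,60],"yaw":0}

```text
clock: 16.2
eef_pos: [448.5, -404.0, 179.9]
tcp_rot: [-3.138, -0.005, 1.755]
contact_force: [0.4, -1.0, 1.5]
opening: 1.0
grasp_force: 0.0
```

```bash
python3 go.py 451 -406 62;  python3 - <<'E'
from h import *
cv2.imwrite("pics/w7.png",r.grab_frame("wrist")[:,:,::-1])
E
```

```text
[ -2.4   2.1 117.9] [ 448.5 -404.   179.9] 1.7551 16.2 0.9995092332225717
```

View pics/w7.png

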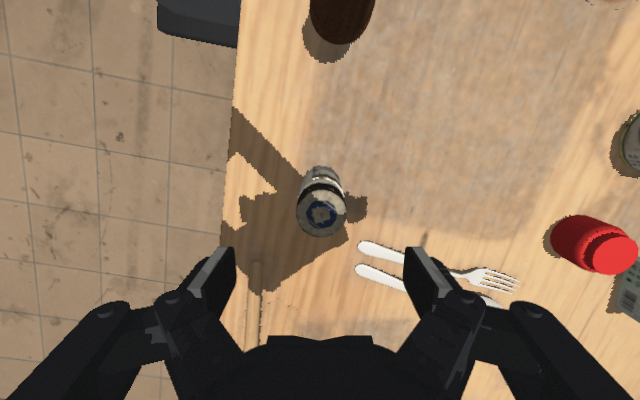

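The spice jar's cap top is at (321,214), centred between the open jaws.

```bash
python3 off.py 321 214 105
```

```text
obj [ 451.4 -409.4] offset tool x,y [-4.8  1.1]
```

Call:
carry_out:
  targets:
    - {"dp":[-4,1.5,30],"yaw":0}
    - {"dp":[-4,1.5,65],"yaw":0}
    - {"dp":[-4,1.5,95],"yaw":0}
    - {"dp":[-4,1.5,112],"yaw":0}
    - {"dp":[-4,1.5,117],"yaw":0}
    - {"dp":[-4,1.5,117],"yaw":0}

```text
clock: 17.0
eef_pos: [452.7, -410.0, 66.6]
tcp_rot: [3.141, 0.001, 1.755]
contact_force: [-0.4, -1.4, 0.9]
opening: 1.002
grasp_force: 0.0
```

Call:
carry_out:
  targets:
    - {"dp":[0,0,0],"yaw":0}
    - {"dp":[0,0,0],"yaw":0}
    - {"dp":[0,0,0],"yaw":0}
    - {"dp":[0,0,0],"yaw":0}
    - {"dp":[0,0,0],"yaw":0}
    - {"dp":[0,0,0],"yaw":0}
    - {"dp":[0,0,0],"yaw":0}
    - {"dp":[0,0,0],"yaw":0}
  fingers: -1
  grip_force: 40

```text
clock: 18.0
eef_pos: [452.4, -410.0, 66.5]
tcp_rot: [3.141, 0.001, 1.755]
contact_force: [-2.0, -0.2, 6.3]
opening: 0.469
grasp_force: 39.6
```

```bash
python3 go.py 515.6 26.5 87;  python3 - <<'E'
from h import *
cv2.imwrite("pics/w8.png",r.grab_frame("wrist")[:,:,::-1])
E
```

```text
[417.5 142.1 -20.5] [ 452.4 -410.    66.5] 1.7549 18.0 0.4691760253710814
```

View pics/w8.png

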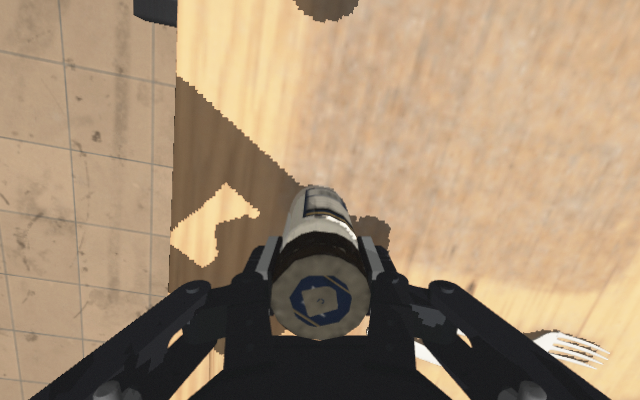

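The spice jar is gripped, with its cap centre at (321,297).

```bash
python3 off.py 321 297 105
```

```text
obj [ 452.3 -405.9] offset tool x,y [4.  0.6]
```

Call:
carry_out:
  targets:
    - {"dp":[0,0,-50],"yaw":0}
    - {"dp":[0,0,-110],"yaw":0}
    - {"dp":[0,0,-170],"yaw":0}
    - {"dp":[0,20,-205],"yaw":0}
    - {"dp":[55,40,-205],"yaw":0}
    - {"dp":[110,60,-205],"yaw":0}
    - {"dp":[165,80,-205],"yaw":0}
    - {"dp":[220,100,-205],"yaw":0}
    - {"dp":[275,120,-205],"yaw":0}
    - {"dp":[330,141,-190],"yaw":0}
    - {"dp":[380,141,-160],"yaw":0}
    - {"dp":[414,141,-120],"yaw":0}

```text
clock: 19.55
eef_pos: [515.1, 25.3, 185.6]
tcp_rot: [3.14, -0.0, 1.756]
contact_force: [0.2, 0.1, -1.6]
opening: 0.465
grasp_force: 40.7
```

Call:
carry_out:
  targets:
    - {"dp":[0,0,30],"yaw":0}
    - {"dp":[0,0,50],"yaw":0}
    - {"dp":[0,0,60],"yaw":0}
    - {"dp":[0,0,60],"yaw":0}

```text
clock: 20.05
eef_pos: [514.8, 23.1, 125.5]
tcp_rot: [-3.141, -0.0, 1.755]
contact_force: [1.2, -0.1, -0.7]
opening: 0.474
grasp_force: 40.7
```

```bash
python3 go.py 516 23 90.5;  python3 - <<'E'
from h import *
cv2.imwrite("pics/w9.png",r.grab_frame("wrist")[:,:,::-1])
E
```

```text
[-0.3  1.2 35. ] [514.8  23.1 125.5] 1.7546 20.05 0.4741767882843977
```

View pics/w9.png

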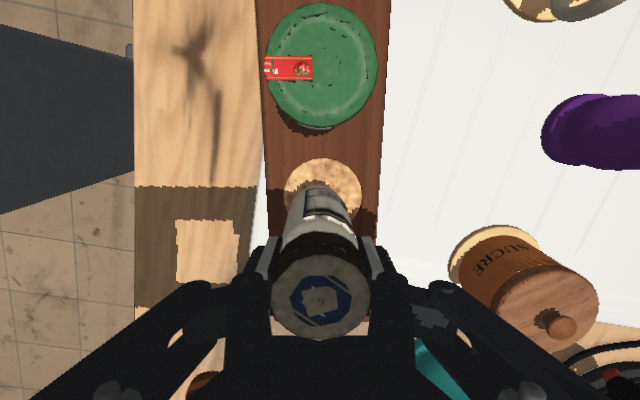

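The sauce jar stands on place_2, with its lid at (321,65). The far edge of place_3 is at (323,158).

```bash
python3 off.py 323 158 24; python3 off.py 321 65 110; python3 off.py 321 297 140
```

```text
obj [511.8  58. ] offset tool x,y [35.  3.]
obj [498.8 116. ] offset tool x,y [94.4  0.8]
obj [518.6   9.1] offset tool x,y [-14.3   0.8]
```

Call:
carry_out:
  targets:
    - {"dp":[-1.5,2,15],"yaw":0}
    - {"dp":[-1.5,2,25],"yaw":0}
    - {"dp":[-1.5,2,31],"yaw":0}
    - {"dp":[-1.5,2,34],"yaw":0}
    - {"dp":[-1.5,2,36],"yaw":0}
    - {"dp":[-1.5,2,36],"yaw":0}

```text
clock: 20.85
eef_pos: [517.2, 22.1, 90.5]
tcp_rot: [-3.141, 0.0, 1.755]
contact_force: [-3.6, -0.7, 8.1]
opening: 0.467
grasp_force: 41.9
```

Call:
carry_out:
  targets:
    - {"dp":[0,0,0],"yaw":0}
    - {"dp":[0,0,0],"yaw":0}
    - {"dp":[0,0,0],"yaw":0}
    - {"dp":[0,0,0],"yaw":0}
    - {"dp":[0,0,0],"yaw":0}
    - {"dp":[0,0,0],"yaw":0}
    - {"dp":[0,0,-20],"yaw":0}
    - {"dp":[0,0,-60],"yaw":0}
    - {"dp":[0,0,-120],"yaw":0}
    - {"dp":[0,0,-165],"yaw":0}
    - {"dp":[0,0,-165],"yaw":0}
  fingers: 1

```text
clock: 22.22
eef_pos: [519.4, 22.2, 258.6]
tcp_rot: [3.135, 0.001, 1.755]
contact_force: [0.3, 0.9, -1.2]
opening: 1.001
grasp_force: 0.0
```

```bash
python3 go.py 437.5 -238 132
```

```text
[-240.8 -128.2  126.6] [519.4  22.2 258.6] 1.7548 22.225 1.000657973598783
```

Call:
carry_out:
  targets:
    - {"dp":[-241,-126,0],"yaw":0}
    - {"dp":[-241,-126,0],"yaw":0}
    - {"dp":[-241,-126,0],"yaw":0}
    - {"dp":[-241,-126,0],"yaw":0}
    - {"dp":[-241,-126,0],"yaw":0}
    - {"dp":[-241,-126,0],"yaw":0}
    - {"dp":[-241,-126,20],"yaw":0}
    - {"dp":[-241,-126,20],"yaw":0}

```text
clock: 23.22
eef_pos: [436.7, -236.4, 233.1]
tcp_rot: [-3.139, -0.003, 1.756]
contact_force: [0.7, -0.5, -0.2]
opening: 1.003
grasp_force: 0.0
```

```bash
python3 go.py 437.5 -238 132;  python3 - <<'E'
from h import *
cv2.imwrite("pics/w10.png",r.grab_frame("wrist")[:,:,::-1])
E
```

```text
[ -1.7   0.5 101.1] [ 436.7 -236.4  233.1] 1.7556 23.225 1.0029551912079142
```

View pics/w10.png

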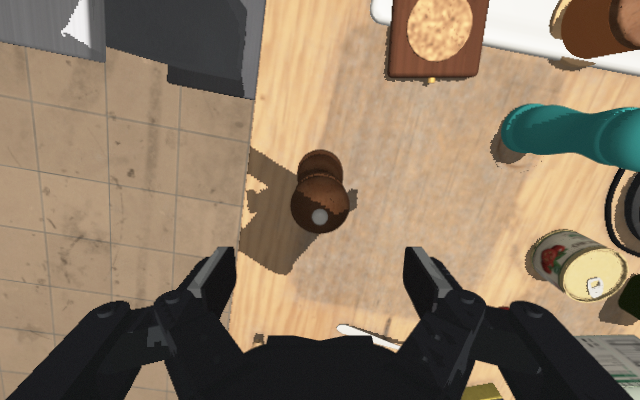

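The mill's knob is at (320,217), centred between the jaws. I'm lowering onto the head.

```bash
python3 off.py 320 217 170
```

```text
obj [ 438.  -239.1] offset tool x,y [-2.5  0.3]
```

Call:
carry_out:
  targets:
    - {"dp":[-3,1,40],"yaw":0}
    - {"dp":[-3,1,70],"yaw":0}
    - {"dp":[-3,1,92],"yaw":0}
    - {"dp":[-3,1,102],"yaw":0}
    - {"dp":[-3,1,102],"yaw":0}
    - {"dp":[-3,1,102],"yaw":0}

```text
clock: 24.02
eef_pos: [439.8, -240.9, 133.7]
tcp_rot: [3.14, 0.001, 1.755]
contact_force: [-0.1, 1.0, 0.4]
opening: 1.001
grasp_force: 0.0
```

Call:
carry_out:
  targets:
    - {"dp":[0,0,0],"yaw":0}
    - {"dp":[0,0,0],"yaw":0}
    - {"dp":[0,0,0],"yaw":0}
    - {"dp":[0,0,0],"yaw":0}
    - {"dp":[0,0,0],"yaw":0}
    - {"dp":[0,0,0],"yaw":0}
    - {"dp":[0,0,0],"yaw":0}
    - {"dp":[0,0,0],"yaw":0}
  fingers: -1
  grip_force: 50

```text
clock: 25.02
eef_pos: [439.3, -241.1, 133.7]
tcp_rot: [3.141, 0.001, 1.755]
contact_force: [-3.1, 0.5, 9.1]
opening: 0.545
grasp_force: 50.0
```

```bash
python3 go.py 530 -56.4 190;  python3 - <<'E'
from h import *
im=np.ascontiguousarray(r.grab_frame("wrist")[:,:,::-1]); hsv=cv2.cvtColor(im,cv2.COLOR_BGR2HSV)
m=((hsv[...,1]<60)&(hsv[...,2]>90)).astype(np.uint8); m[:220]=0; m[:,:270]=0; m[:,370:]=0
n,l,s,c=cv2.connectedComponentsWithStats(m)
print([(s[k],c[k].round(1)) for k in range(1,n) if s[k][4]>40]); cv2.imwrite("pics/w11.png",im)
E
```

```text
[165.  123.  -56.3] [ 439.3 -241.1  133.7] 1.7549 25.025 0.5450326886901261
[(array([306, 276,  29,  33, 715], dtype=int32), array([320.4, 292.2]))]
```

View pics/w11.png

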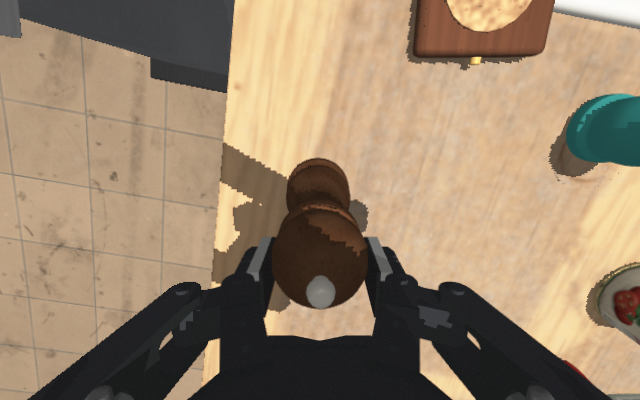

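The mill is gripped, with its knob at (320,292).

```bash
python3 off.py 320.4 292 167
```

```text
obj [ 439.2 -238.6] offset tool x,y [2.5 0.4]
```

Call:
carry_out:
  targets:
    - {"dp":[0,0,-40],"yaw":0}
    - {"dp":[0,0,-80],"yaw":0}
    - {"dp":[20,15,-80],"yaw":0}
    - {"dp":[55,41,-80],"yaw":0}
    - {"dp":[95,71,-80],"yaw":0}
    - {"dp":[130,97,-80],"yaw":0}
    - {"dp":[152,114,-80],"yaw":0}
    - {"dp":[163,123,-72],"yaw":0}
    - {"dp":[163,123,-65],"yaw":0}
    - {"dp":[163,123,-60],"yaw":0}
    - {"dp":[163,123,-60],"yaw":0}

```text
clock: 26.45
eef_pos: [529.4, -58.8, 192.1]
tcp_rot: [-3.14, -0.0, 1.754]
contact_force: [0.6, 0.6, -2.9]
opening: 0.543
grasp_force: 52.9
```

```bash
python3 go.py 530 -58 158;  python3 - <<'E'
from h import *
cv2.imwrite("pics/w12.png",r.grab_frame("wrist")[:,:,::-1])
E
```

```text
[ 0.7  0.8 34.1] [529.4 -58.8 192.1] 1.7537 26.45 0.5429278661138023
```

View pics/w12.png

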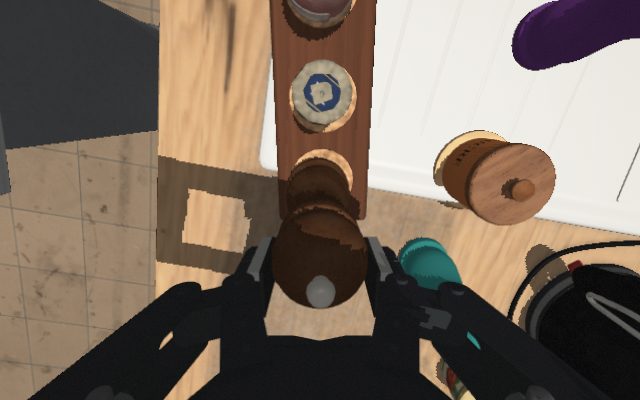

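The spice jar stands on place_3, with its cap at (323,93). The far edge of place_4 is at (323,150).

```bash
python3 off.py 323 150 24; python3 off.py 323 93 129
```

```text
obj [527.3 -26.4] offset tool x,y [32.2  3.6]
obj [516.7  24.2] offset tool x,y [83.9  2.3]
```

Call:
carry_out:
  targets:
    - {"dp":[-1,2,15],"yaw":0}
    - {"dp":[-1,2,25],"yaw":0}
    - {"dp":[-1,2,30],"yaw":0}
    - {"dp":[-1,2,33],"yaw":0}
    - {"dp":[-1,2,35],"yaw":0}
    - {"dp":[-1,2,35],"yaw":0}

```text
clock: 27.25
eef_pos: [532.5, -58.5, 158.0]
tcp_rot: [3.141, 0.0, 1.755]
contact_force: [0.1, 1.4, -2.4]
opening: 0.543
grasp_force: 52.9
```

Call:
carry_out:
  targets:
    - {"dp":[-1,0,1],"yaw":0}
    - {"dp":[-1,0,1.5],"yaw":0}
    - {"dp":[-1,0,1.5],"yaw":0}

```text
clock: 27.62
eef_pos: [533.0, -59.6, 157.8]
tcp_rot: [3.14, 0.0, 1.755]
contact_force: [-3.5, 0.8, 11.9]
opening: 0.543
grasp_force: 54.2
```

Call:
carry_out:
  targets:
    - {"dp":[0,0,0],"yaw":0}
    - {"dp":[0,0,0],"yaw":0}
    - {"dp":[0,0,0],"yaw":0}
    - {"dp":[0,0,0],"yaw":0}
    - {"dp":[0,0,0],"yaw":0}
    - {"dp":[0,0,0],"yaw":0}
    - {"dp":[0,0,-20],"yaw":0}
    - {"dp":[0,0,-60],"yaw":0}
    - {"dp":[0,0,-110],"yaw":0}
    - {"dp":[-50,-20,-130],"yaw":0}
    - {"dp":[-110,-40,-130],"yaw":0}
    - {"dp":[-110,-40,-130],"yaw":0}
  fingers: 1

```text
clock: 29.12
eef_pos: [512.7, -178.5, 286.7]
tcp_rot: [3.141, 0.001, 1.751]
contact_force: [0.0, 1.2, -1.2]
opening: 1.002
grasp_force: 0.0
```

Call:
carry_out:
  targets:
    - {"dp":[-60,-40,0],"yaw":0}
    - {"dp":[-110,-60,0],"yaw":0}
    - {"dp":[-110,-60,0],"yaw":0}
    - {"dp":[-110,-60,0],"yaw":0}

```text
clock: 29.62
eef_pos: [474.4, -293.6, 286.0]
tcp_rot: [-3.141, -0.001, 1.754]
contact_force: [-0.4, 0.6, -0.7]
opening: 0.997
grasp_force: 0.0
```

Run:
```python
from h import *
t=r.grab_frame("top")[:,:,::-1]
cv2.imwrite("pics/t2.png",cv2.resize(t[130:290,160:360],None,fx=3.7,fy=3.7,interpolation=cv2.INTER_CUBIC))
```

```text
(no output)
```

View pics/t2.png

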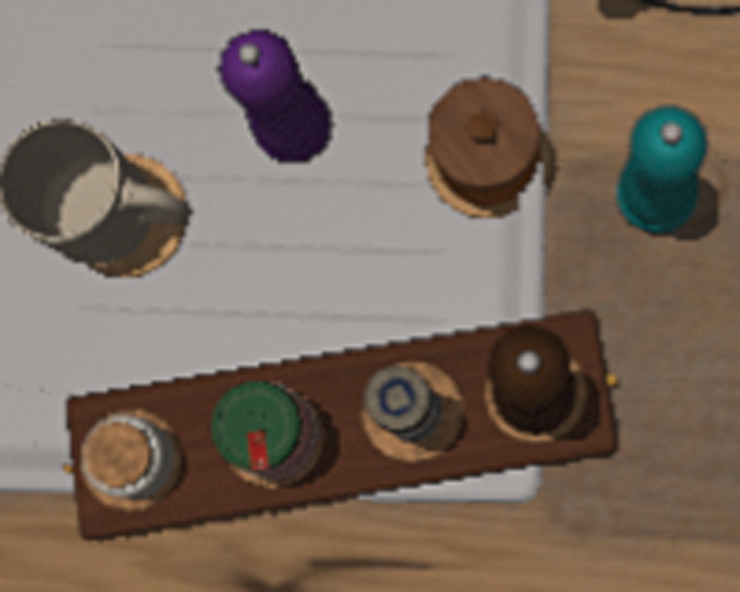

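All four stand on their discs. In the crop the mill's knob is at (528,361), the spice cap at (397,398), the sauce lid at (256,423) and the salt stopper at (117,453). I'll check the errors in numbers before handing in.

Run:
```python
from h import *
cal=r.get_calibration("top"); E=[]
for n,p,z,d in [("mill",(528,361),194,(530,-56.4)),("spice",(397,398),129,(515.6,26.5)),("sauce",(256,423),110,(496.4,120.4)),("salt",(117,453),77,(478.7,216.4))]:
    q=plane(cal,[(160+p[0]/3.7-.4,130+p[1]/3.7-.4)],z)[0]; E.append(np.hypot(*(q-d))); print(n,q.round(1),(q-d).round(1))
if max(E)<9: print(r.sign_off())
```

```text
mill [530.  -55.6] [-0.   0.8]
spice [513.9  25.7] [-1.7 -0.8]
sauce [498.5 115.1] [ 2.1 -5.3]
salt [479.9 210.9] [ 1.2 -5.5]
the job is handed in; nothing more can be done
None
```

I handed the job in at about 30 s of the allowed 118 s: mill, spice jar, sauce jar and salt pot stand upright on place_4, 3, 2 and 1, with the mill at the canister's end, each within about 6 mm of its disc's centre by the top camera (limit 14 mm); no verdict came back.

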